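# Load the sample shaker by feel

## Robot

A 6-joint arm with a two-finger parallel gripper is mounted at the origin on the work surface. World frame = base frame: x ahead of the robot, y to its left, z up, the work surface at z = 0. Lengths are in m, angles in degrees, forces in N, time in s.
With the tool pointing down it reaches from about 0.25 to 0.775 m from the base axis. Payload 8.9 kg.
Tool frame: the origin (TCP) lies at the very end of the fingers, on their centre line; the grasp point (between the pads) lies 19 mm behind it; z points along the fingers, y is the direction in which the jaws open and shut (so a half turn about z gives the same grasp; the last joint's range is limited). The gripper opens to 85 mm and grips with 20 to 120 N. Pads are 22 mm wide; open, the fingers measure 114 mm over their backs; the gripper's body (76 mm by 85 mm) begins 54 mm behind the grasp point. The pads swing forward as they close: fully open they stand 13 mm farther back than shut.
Start: joints at [68.967, 16.656, -8.789, 64.555, 0, 82.019], TCP at [0.119, 0.511, 0.231] pointing down, gripper open.
Joint ranges: [-144.48, 144.48], [-52.06, 99.96], [-74.48, 78.29], [-112.23, 115.85], [-86.99, 84.42], [-180, 180]. Speed limits (degrees/s): [127.2, 127.2, 159.86, 180, 180, 180].

## Interface

Orientations are given as [roll, pitch, yaw] about the fixed x, y, z axes, in that order (R = Rz(yaw) Ry(pitch) Rx(roll)).
In Python, from cell import readout, cams, env gives the robot as it stands.
- The arm moves only by the tool drive_tool, never from a script. Its argument "targets" is text: rows parted by semicolons, each of 4 numbers parted by spaces: the shift along the world's x, y, z in m, then the turn about the world's z in rad. In form: x y z twist; .... A call has 1 to 12 rows; each row shifts and turns the commanded pose from where the row before left it; what a row does not reach is not made up. A row lasts 1/10 s, in which the tool goes at most 50 mm and 8.59 degrees, less where a joint would pass 70% of its speed; a pose out of reach is approached as far as the arm can. A call with a gripper value outside its range is refused whole. "gripper" is the closure, from -1 (fully open) to 1 (shut), so that 0 is half open, set as the call begins (left out, the last holds). The fingers move at their own pace and stop on an object; "grip_force" is the grip in N (left out, the last holds). Time passes only in rows, so rows that do not move let the fingers close. It gives the time, the measured TCP pose, the force and the opening at its end, in the units of the state.
- readout.get_obs(): the state, without advancing time (a new reading comes with each control period).
- cams.capture(name): name is "scene" or "top" or "wrist"; returns a dict with "color" (480x640x3 uint8, red, green, blue), "fx", "fy", "cx", "cy" (pixels), "R" (3x3) and "t" (3): a world point X has camera coordinates R X + t; the wrist camera has in their place "T_tool_cam" (4x4, takes a point from camera to tool coordinates, whose origin is the TCP and whose axes are the flange's). Camera axes: x right, y down, z forward; pixel columns grow to the right and rows downward; lengths in m; the calibration is good to about 2 mm. A picture is of the moment at which its call begins: read the wrist's pose just before it. There is no depth.
- env.sign_off(): hands the job in, once; it reports no verdict.
The state is a dict: "t": time; "joint_pos": joint angles; "dq": joint speeds; "effort": joint torques, N m; "tcp_pos": TCP position; "tcp_rot": TCP orientation; "wrist_force": force on the tool from outside, world axes, zero at the start; "wrist_torque": the same for the moment, N m; "width": opening from 0.0 (shut) to 1.0 (fully open).
Only numpy, scipy, OpenCV 4.12 (cv2) and the standard library are available. Lean on these libraries where they do the work, as an engineer would, in place of code of your own. Each camera call takes 0.05 s, during which the arm holds its last target.

## Task

The shaker's black nine-cell block already holds some low sample pots, sunk so deep in the dark cells that you have to feel for them. Throw the isolator handle to off, feel which cells are empty, and stand every tall sample pot from the bench upright and fully down in an empty cell of its own; then throw the isolator back on. Keep your hand out of the block whenever the isolator is on, and leave the other things on the bench alone.

Things in the scene. Friction and masses are not known exactly. Their poses are not given: they have to be found in the camera images.
- shaker: Bench shaker, fixed to the bench: grey housing 285 x 285 mm, 30 mm high, carrying a square black block 252 x 252 mm with a 3 x 3 grid of square open-topped cells, rim 82 mm above the bench. Origin: centre of its underside on the bench; x and y run along the grid's two directions, z up. Cell centres lie at x = -80, 0 or 80 mm and y = -80, 0 or 80 mm in this frame.
- block_rim (a point): Centre of the block's top (the rim), 82 mm above the bench, over the middle cell; axes as the shaker's. Each cell is 68 mm square inside with 12 mm walls and 42 mm deep. Three or four cells, different each time, already hold one low pot whose flat black top is 24 mm below the rim.
- block_floor (a point): Centre of the middle cell's floor, 40 mm above the bench; all cell floors are level with it. The low pots (56 mm diameter, 18 mm tall, loose) rest on the floor. An empty cell gives no resistance down to its floor. There is an empty cell for every tall pot; one that stands on the floor sticks out 36 mm above the rim.
- isolator: Toggle isolator of the shaker, fixed to the bench: grey steel enclosure on a 110 (x) x 86 (y) mm base, its flat top 65 mm above the bench, with two hinge cheeks (x -22 to 22 mm, y -20 to 20 mm) up to 85 mm. Origin: centre of its underside; x is the direction in which the handle goes from off to on, z up.
- handle (a joint): Isolator handle angle: 0 = off (leaning 0.6 rad from upright to the isolator's -x side, towards the robot), 0.6 = upright, 1.2 = on (leaning 0.6 rad to its +x side). It starts on. Weighted throw handle (0.28 kg) with a stop at each end: past upright it drops by itself to the nearer end and stays there; raising it takes about 2 N at the ball, so it can be pushed over with closed fingers.
- handle_hinge (a point): Hinge axis of the handle, in the middle of the cheeks, 75 mm above the bench on the isolator's vertical centre line; the axis runs along the isolator's y.
- handle_tip (a point): Centre of the black ball knob of the handle, 88 mm from the hinge; the ball is 32 mm in diameter, on a 12 mm steel rod. Ball centre about 148 mm above the bench at off and at on, 163 mm when upright.
- pot0: Tall closed sample pot standing upright on the bench: a rigid cylinder with a thick steel base, grey plastic wall and flat black cap, 56 mm diameter (57.2 mm over the cap), 78 mm tall, about 0.36 kg (0.27 to 0.47), its centre of mass about 20 mm above its underside. Origin: centre of its underside; z points up along its axis. Three to five of pot0 to pot4 are present; an absent one reads None.
- pot1: Tall closed sample pot standing upright on the bench: a rigid cylinder with a thick steel base, grey plastic wall and flat black cap, 56 mm diameter (57.2 mm over the cap), 78 mm tall, about 0.36 kg (0.27 to 0.47), its centre of mass about 20 mm above its underside. Origin: centre of its underside; z points up along its axis. Three to five of pot0 to pot4 are present; an absent one reads None.
- pot2: Tall closed sample pot standing upright on the bench: a rigid cylinder with a thick steel base, grey plastic wall and flat black cap, 56 mm diameter (57.2 mm over the cap), 78 mm tall, about 0.36 kg (0.27 to 0.47), its centre of mass about 20 mm above its underside. Origin: centre of its underside; z points up along its axis. Three to five of pot0 to pot4 are present; an absent one reads None.
- pot3: Tall closed sample pot standing upright on the bench: a rigid cylinder with a thick steel base, grey plastic wall and flat black cap, 56 mm diameter (57.2 mm over the cap), 78 mm tall, about 0.36 kg (0.27 to 0.47), its centre of mass about 20 mm above its underside. Origin: centre of its underside; z points up along its axis. Three to five of pot0 to pot4 are present; an absent one reads None.
- pot4: Tall closed sample pot standing upright on the bench: a rigid cylinder with a thick steel base, grey plastic wall and flat black cap, 56 mm diameter (57.2 mm over the cap), 78 mm tall, about 0.36 kg (0.27 to 0.47), its centre of mass about 20 mm above its underside. Origin: centre of its underside; z points up along its axis. Three to five of pot0 to pot4 are present; an absent one reads None.
- tape_roll: Bystander: blue roll of tape lying flat, 84 mm diameter, 48 mm high; origin at the centre of its underside.
- spatula: Bystander: spatula with a wooden handle lying on the bench, 210 mm long along its x; origin near its middle.
- sample_tin: Bystander: round open aluminium sample tin, 80 mm across, 45 mm high; origin at the centre of its underside.
- wash_bottle: Bystander: white plastic bottle, 68 mm diameter, 160 mm tall; origin at the centre of its underside.
Things that resemble listed ones, but are neither listed nor needed, are in the scene too. What is shaped like the isolator but blue is not meant.

How it is judged:
By the outcome, as a careful person would: the job done as asked, in the order asked, and still so for the second after the job is handed in, with the robot touching nothing.
Of low0, low1, low2, low3, low4, low5, low6, low7, low8 only 3 to 4 are there at a start; the rules pass over those that are not, and their reading is None.
Of pot0, pot1, pot2, pot3, pot4 only 3 to 5 are there at a start; the rules pass over those that are not, and their reading is None.
At some moment in a run one of pot0, pot1, pot2, pot3, pot4 may be knocked a few centimetres aside while the robot is not near it.
It also fails if it takes over 210 s, if anything falls off the work surface, if the arm or the gripper's body presses on something with over 40 N, if the wrist force passes 120 N, or if a joint passes its speed limit or range.

## Working session

There is one attempt and no reset: what is moved stays moved. The work goes in short steps, Python scripts to look and compute and a tool call to move; the robot and the scene stay as the last step left them, time stands still between calls to the robot, and variables do not carry over. Pictures are saved under pics/ and viewed, and the job is handed in when it is done.

Besides the shell and the picture viewer there is one more tool, called after "Call:" as name(argument=value, ...) on one line, values as JSON. drive_tool: Moves the arm, as the interface text tells. Its arguments: {"type":"object","properties":{"targets":{"type":"string"},"gripper":{"type":"number"},"grip_force":{"type":"number"}},"required":["targets"]}

```bash
ls -la; mkdir -p pics; cat > h.py <<'E'
import sys; sys.path.insert(0,'.')
import numpy as np, cv2, json
from cell import readout, cams, env
def snap(n,f):
    o=readout.get_obs(); c=cams.capture(n); c['obs']=o
    cv2.imwrite('pics/'+f+'.png',c['color'][:,:,::-1]); 
    import pickle; pickle.dump(c,open('pics/'+f+'.pkl','wb')); return c
def load(f):
    import pickle; return pickle.load(open('pics/'+f+'.pkl','rb'))
def ray(c,u,v,z):
    d=np.array([(u-c['cx'])/c['fx'],(v-c['cy'])/c['fy'],1.]); R=np.array(c['R']);t=np.array(c['t'])
    o=-R.T@t; d=R.T@d; return o+d*(z-o[2])/d[2]
def proj(c,X):
    p=np.array(c['R'])@np.array(X)+np.array(c['t']); return c['fx']*p[0]/p[2]+c['cx'],c['fy']*p[1]/p[2]+c['cy']
E
python3 - <<'E'
from h import *
a=snap('top','top0'); b=snap('scene','scene0')
for c in(a,b): print(c['fx'],c['cx'],c['cy'],-np.array(c['R']).T@np.array(c['t']),np.array(c['R']).round(2).tolist())
print(readout.get_obs())
E
```

```text
total 12
drwxr-xr-x  3 agent agent 4096 Dec  7 09:21 .
drwxr-xr-x 23 root  root  4096 Dec  7 09:21 ..
drwxr-xr-x  2 agent agent 4096 Dec  7 09:21 pics
479.0468504286069 327.4166178597742 243.7034768234338 [ 0.33683642 -0.02324585  1.41682926] [[0.02, -1.0, -0.01], [-0.99, -0.02, -0.11], [0.11, 0.01, -0.99]]
501.60407687708005 317.26931479895086 234.09663609057037 [ 1.11756476 -0.86649028  0.82345227] [[0.82, 0.58, -0.02], [0.31, -0.46, -0.83], [-0.49, 0.67, -0.56]]
{'t': 0.1, 'joint_pos': array([ 6.89668217e+01,  1.66845661e+01, -8.82318950e+00,  6.45551861e+01,
        8.40323636e-06,  8.20184775e+01]), 'dq': array([ 0.09614026, -0.04004475,  0.1780338 , -0.00025527,  0.00747335,
        0.05725746]), 'effort': array([ 8.18039916e-04, -5.37979281e+01,  3.31919110e+01,  9.36220167e-03,
       -2.74964677e-04,  8.65917940e-06]), 'tcp_pos': array([0.11842779, 0.51109774, 0.23082318]), 'tcp_rot': array([-1.79937669e+02, -8.74801319e-03,  1.66948339e+02]), 'wrist_force': array([ 0.17393282, -0.06852281,  0.22127004]), 'wrist_torque': array([-0.04229539,  0.01927248,  0.03265484]), 'width': 1.0007401377003795}
```

View pics/top0.png

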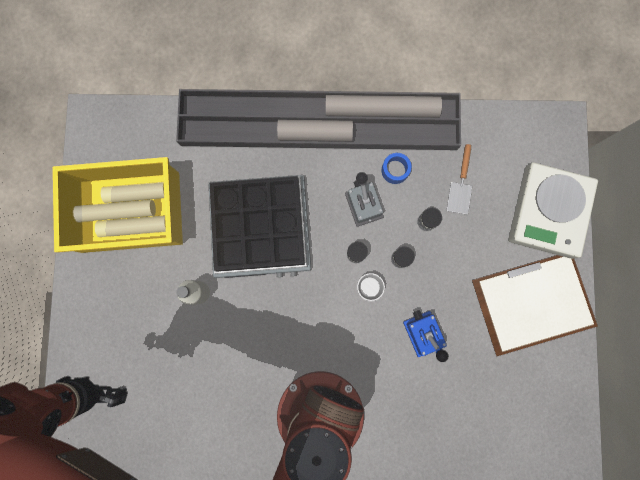

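View pics/scene0.png

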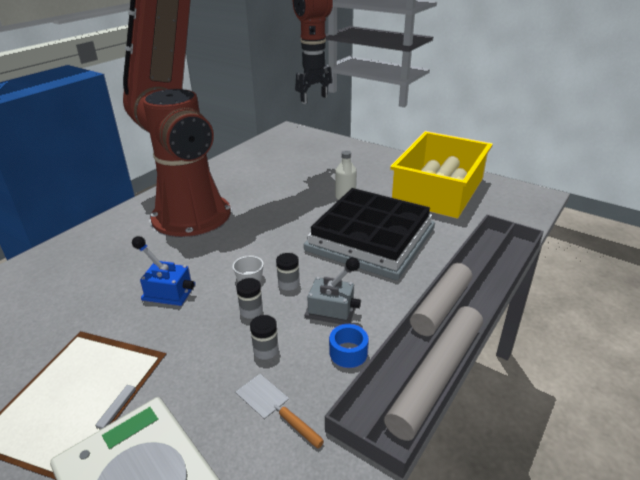

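The top view shows the shaker at (258,225), the grey isolator at (365,203) with its ball at (362,178), three tall pots at (358,251), (403,256) and (430,218), and the wash bottle at (189,292). Next I'll measure.

```bash
python3 - <<'E'
from h import *
c=load('top0'); im=c['color'][:,:,::-1]
a=cv2.resize(im[160:290,330:460],None,fx=4.5,fy=4.5,interpolation=cv2.INTER_CUBIC)
cv2.imwrite('pics/z1.png',a)
b=im[170:290,200:320].astype(float); b=np.clip(b*1.0,0,255); b=cv2.resize(b,None,fx=4.9,fy=4.9,interpolation=cv2.INTER_CUBIC)
cv2.imwrite('pics/z2.png',np.clip((b-15)*4,0,255).astype('uint8'))
s=load('scene0')['color'][:,:,::-1]
e=cv2.resize(s[180:260,300:440].astype(float),None,fx=5.5,fy=5.5,interpolation=cv2.INTER_CUBIC)
cv2.imwrite('pics/z3.png',np.clip((e-5)*4,0,255).astype('uint8'))
g=cv2.cvtColor(im,cv2.COLOR_BGR2GRAY)
m=(g<60).astype('uint8'); n,l,st,ce=cv2.connectedComponentsWithStats(m)
for i in range(1,n):
    if st[i][4]>40: print(st[i],ce[i].round(1))
E
```

```text
[180  91 100  23 464] [220.   95.5]
[178 116  82  23 335] [208.4 121. ]
[178 142  77   5 218] [214.3 144.2]
[ 210  177   94   94 6475] [255.  219.3]
[410 311  17  13  70] [417.6 316.3]
[436 348  12  14 117] [441.4 355.1]
[  57  377   70   40 1072] [ 93.2 393. ]
[ 273  380   91  100 2852] [308.9 422.8]
[   0  382  136   98 6326] [ 48.7 431.5]
[312 456  10  10  83] [316.3 460.5]
[329 460  19  20 149] [339.1 471.3]
```

```bash
python3 -c "
import cv2,numpy as np
a=cv2.imread('pics/z1.png');b=cv2.imread('pics/z2.png');print(a.shape,b.shape)"
```

```text
(585, 585, 3) (588, 588, 3)
```

View pics/z1.png

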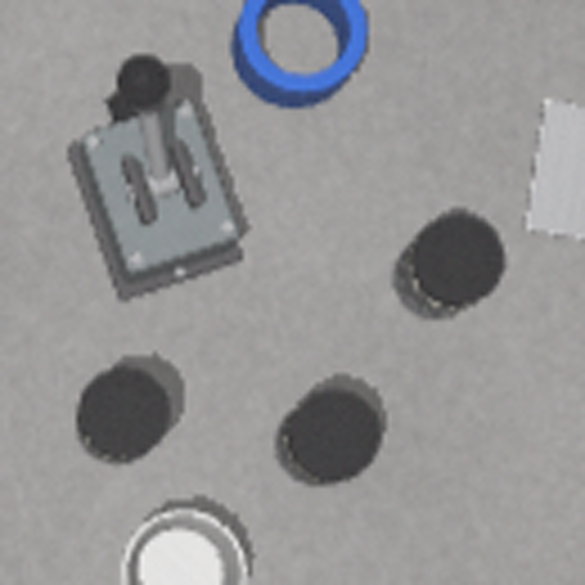

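View pics/z2.png

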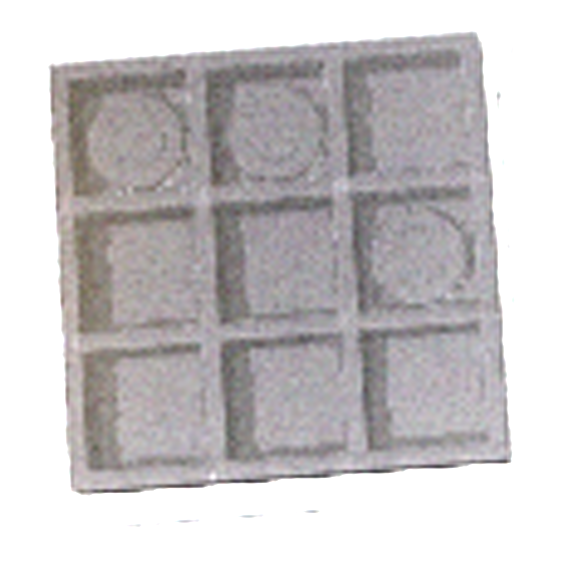

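View pics/z3.png

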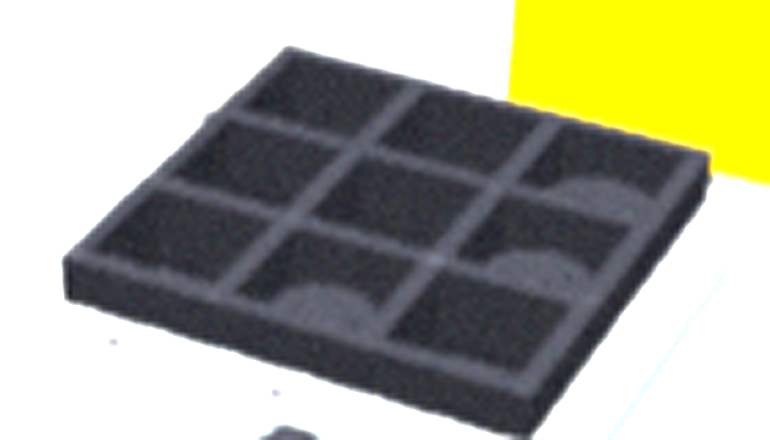

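Both enhanced views agree. Low pots show in three cells: far-left, far-middle and right-middle (z2 pixels (135,145), (275,145), (425,255)). The near row looks empty; I'll confirm that by feel.

```bash
python3 - <<'E'
from h import *
c=load('top0'); im=c['color'][:,:,::-1]
P=[ray(c,200+(x+.5)/4.9-.5,170+(y+.5)/4.9-.5,.082) for x,y in [(52,65),(480,33),(511,462),(75,492)]]
P=np.array(P); ctr=P.mean(0); print(P.round(4).tolist(),ctr)
e=[(P[0]-P[3]),(P[1]-P[2]),]; 
for a in e: print('xdir',np.degrees(np.arctan2(a[1],a[0])),np.hypot(*a[:2]))
for a in [P[0]-P[1],P[3]-P[2]]: print('ydir',np.degrees(np.arctan2(a[1],a[0])),np.hypot(*a[:2]))
# pots: cap in z1 crop circles
for x,y in [(124,413),(333,436),(459,259)]: print('pot',ray(c,330+(x+.5)/4.5-.5,160+(y+.5)/4.5-.5,.078).round(4))
for n,x,y,z in [('ball',144,79,.148),('encTL',85,133,.065),('encTR',188,100,.065),('encBR',238,243,.065),('encBL',125,274,.065),('tin',185,568,.045),('tape',303,45,.048)]:
    print(n,ray(c,330+(x+.5)/4.5-.5,160+(y+.5)/4.5-.5,z).round(4))
s=load('scene0')
i=s['color'][:,:,::-1]; cv2.imwrite('pics/z4.png',cv2.resize(i[240:370,220:370],None,fx=5,fy=4.6,interpolation=cv2.INTER_CUBIC))
for q in [(c),]:
  for X in [ctr]: print(proj(s,X))
E
```

```text
[[0.6533, 0.3245, 0.082], [0.6759, 0.0761, 0.082], [0.4265, 0.0526, 0.082], [0.4054, 0.3006, 0.082]] [0.54027436 0.18843099 0.082     ]
xdir 5.4988573420405915 0.24898177443634123
xdir 5.373306693004867 0.25053740438860944
ydir 95.21255941761203 0.2494348400300117
ydir 94.85396659955397 0.24889849658098703
pot [ 0.4642 -0.0959  0.078 ]
pot [ 0.4519 -0.2261  0.078 ]
pot [ 0.5647 -0.3052  0.078 ]
ball [ 0.6594 -0.1022  0.148 ]
encTL [ 0.6447 -0.07    0.065 ]
encTR [ 0.6672 -0.1356  0.065 ]
encBR [ 0.575  -0.1679  0.065 ]
encBL [ 0.554  -0.0964  0.065 ]
tin [ 0.3693 -0.1373  0.045 ]
tape [ 0.7089 -0.2114  0.048 ]
(np.float64(370.43512889391525), np.float64(215.81020688514457))
```

View pics/z4.png

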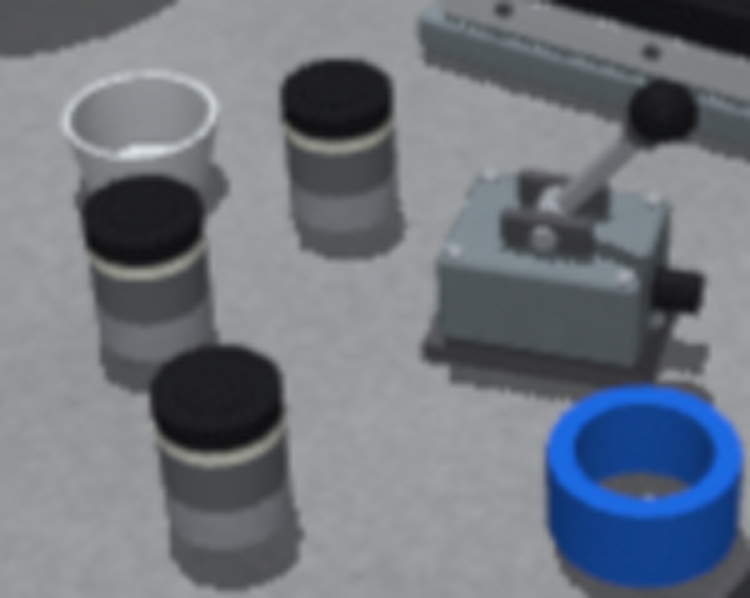

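Next, a cross-check of the pot positions from the scene view, plus the tray edge and the bottle.

```bash
python3 - <<'E'
from h import *
s=load('scene0');c=load('top0')
for x,y,z in [(338,97,.078),(144,218,.078),(217,394,.078),(663,110,.148)]: print(ray(s,220+(x+.5)/5-.5,240+(y+.5)/4.6-.5,z).round(4))
for u,v,z in [(460,147,.05),(179,142,.05),(189,286,.15)]: print(ray(c,u,v,z).round(3))
# shaker rim corners in z3 (near scene): order
for x,y in [(290,48),(710,153),(530,396),(66,258)]: print('rim',ray(s,300+(x+.5)/5.5-.5,180+(y+.5)/5.5-.5,.082).round(4))
E
```

```text
[ 0.4724 -0.1029  0.078 ]
[ 0.4603 -0.2331  0.078 ]
[ 0.5698 -0.31    0.078 ]
[ 0.6594 -0.1021  0.148 ]
[ 0.779 -0.396  0.05 ]
[0.782 0.43  0.05 ]
[0.359 0.351 0.15 ]
rim [0.4135 0.2964 0.082 ]
rim [0.6557 0.3202 0.082 ]
rim [0.6795 0.076  0.082 ]
rim [0.4353 0.0522 0.082 ]
```

Call:
drive_tool(targets="0.01 -0.01 0.005 -0.03; 0.025 -0.025 0.005 -0.055; 0.025 -0.025 0.005 -0.055; 0.025 -0.025 0.005 -0.055; 0.025 -0.025 0.005 -0.055; 0.025 -0.025 0 -0.055; 0.025 -0.025 0 -0.055; 0.025 -0.025 0 -0.055; 0.025 -0.025 0 -0.055; 0.025 -0.025 0 -0.055; 0.025 -0.025 0 -0.055; 0.025 -0.025 0 -0.055", gripper=1)

```text
t: 1.3
tcp_pos: [0.4043, 0.2244, 0.2566]
tcp_rot: [180.0, 0.0, 130.3]
wrist_force: [1.0, -0.3, 0.0]
width: -0.004
```

Call:
drive_tool(targets="0.028 -0.028 0 -0.04; 0.028 -0.028 0 -0.04; 0.028 -0.028 0 -0.04; 0.028 -0.028 0 -0.04; 0.028 -0.028 0 -0.04; 0.028 -0.028 0 -0.04; 0.028 -0.028 0 -0.04; 0.028 -0.028 0 -0.04; 0.028 -0.028 0 -0.04; 0.028 -0.028 0 -0.04; 0.02 -0.025 0 -0.02; 0.008 -0.01 0 0")

```text
t: 2.5
tcp_pos: [0.7122, -0.0922, 0.2554]
tcp_rot: [-179.9, 0.0, 106.2]
wrist_force: [-0.2, -0.7, -0.0]
width: 0.003
```

```bash
python3 - <<'E'
from h import *
o=readout.get_obs(); print(o['tcp_pos'],o['tcp_rot'],o['wrist_force'],o['joint_pos'])
c=snap('wrist','w0'); print(c['fx'],c['cx'],c['cy'],np.array(c['T_tool_cam']).round(3).tolist()); snap('top','t1')
E
```

```text
[ 0.71216641 -0.09224758  0.25539419] [-1.79943475e+02  1.19791329e-02  1.06249339e+02] [-0.17856668 -0.70889452 -0.04089581] [-1.31896051e+01  3.95778123e+01  3.19277397e+01  8.23932665e+01
 -3.82143279e-02  6.05610758e+01]
332.55071779526213 321.2435523589772 240.87616340445103 [[0.0, -0.965, -0.262, 0.066], [1.0, 0.0, -0.0, 0.001], [0.0, -0.262, 0.965, -0.142], [0.0, 0.0, 0.0, 1.0]]
```

View pics/w0.png

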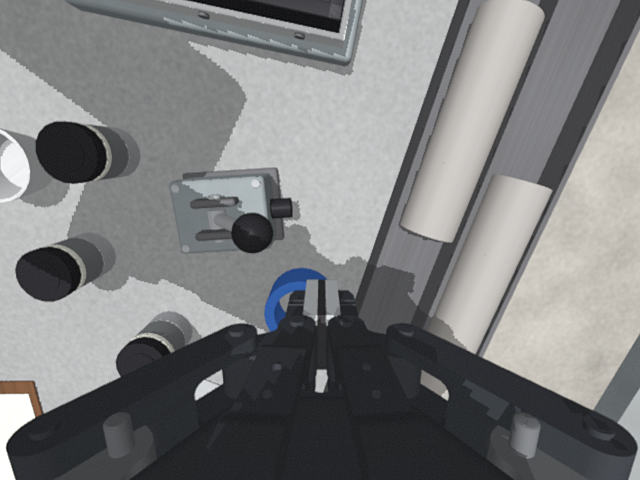

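View pics/t1.png

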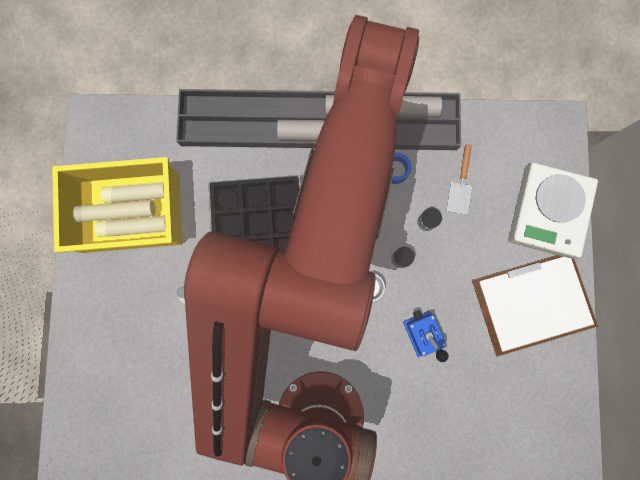

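The wrist view shows the ball at (253,232) and pot caps at (72,152), (48,273) and (145,355). The closed fingers are at (322,290), past the ball.

```bash
cat >> h.py <<'E'
from scipy.spatial.transform import Rotation as Ro
def wray(c,u,v,z):
    o=c['obs']; T=np.array(c['T_tool_cam']); Rt=Ro.from_euler('xyz',o['tcp_rot'],degrees=True).as_matrix()
    d=np.array([(u-c['cx'])/c['fx'],(v-c['cy'])/c['fy'],1.]); 
    p=Rt@T[:3,3]+o['tcp_pos']; d=Rt@T[:3,:3]@d
    return p+d*(z-p[2])/d[2]
E
python3 - <<'E'
from h import *
c=load('w0')
for u,v,z in [(253,232,.148),(72,152,.078),(48,273,.078),(175,188,.065),(257,182,.065),(275,244,.065),(185,250,.065)]: print(wray(c,u,v,z).round(4))
E
```

```text
[ 0.6604 -0.1015  0.148 ]
[ 0.4722 -0.0947  0.078 ]
[ 0.4595 -0.2228  0.078 ]
[ 0.5645 -0.1037  0.065 ]
[ 0.6413 -0.0752  0.065 ]
[ 0.674  -0.1319  0.065 ]
[ 0.5854 -0.1646  0.065 ]
```

Call:
drive_tool(targets="-0.002 0.007 -0.01 0; 0 0 -0.02 0; 0 0 -0.02 0; 0 0 -0.02 0; 0 0 -0.02 0; 0 0 -0.02 0; 0 0 -0.01 0; 0 0 0 0")

```text
t: 3.4
tcp_pos: [0.7081, -0.081, 0.1353]
tcp_rot: [-179.9, -0.1, 106.5]
wrist_force: [-1.1, -1.2, -0.1]
width: 0.002
```

Call:
drive_tool(targets="-0.01 -0.003 0 0; -0.01 -0.003 0 0; -0.01 -0.003 0 0; -0.01 -0.003 0 0; -0.01 -0.003 0 0; -0.01 -0.003 0 0; -0.01 -0.003 0 0")

```text
t: 4.1
tcp_pos: [0.6401, -0.1027, 0.1383]
tcp_rot: [179.9, 0.1, 106.5]
wrist_force: [1.4, 0.7, 0.1]
width: -0.002
```

Call:
drive_tool(targets="-0.005 -0.001 0 0; -0.005 -0.002 0 0; -0.005 -0.001 0 0; 0 0 0 0; 0 0 0 0; 0 0 0 0")

```text
t: 4.7
tcp_pos: [0.6248, -0.1065, 0.1362]
tcp_rot: [180.0, 0.0, 106.5]
wrist_force: [-0.2, -0.6, 0.5]
width: 0.002
```

```bash
python3 - <<'E'
from h import *
snap('scene','s2'); snap('wrist','w2')
E
```

```text
(no output)
```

View pics/s2.png

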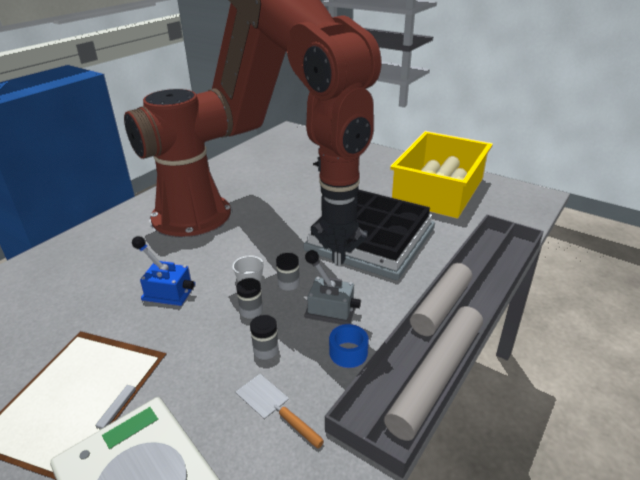

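The handle is off: the ball at (312,257) leans towards the robot. Now over the block for an accurate wrist view.

Call:
drive_tool(targets="0 0 0.02 0; 0 0 0.03 0; 0 0 0.03 0; 0 0 0.03 0; -0.01 0.03 0.03 -0.04; -0.01 0.035 0.02 -0.04; -0.015 0.035 0.01 -0.04; -0.015 0.035 0 -0.04; -0.015 0.035 0 -0.04; -0.015 0.035 0 0; -0.015 0.03 0 0; -0.01 0.02 0 0")

```text
t: 6.0
tcp_pos: [0.5185, 0.1504, 0.3065]
tcp_rot: [180.0, -0.0, 95.1]
wrist_force: [0.2, -0.5, -0.0]
width: 0.003
```

Call:
drive_tool(targets="0 0.01 0 0; 0 0 0 0; 0 0 0 0")

```text
t: 6.3
tcp_pos: [0.5202, 0.1579, 0.3062]
tcp_rot: [180.0, 0.0, 95.0]
wrist_force: [0.7, -0.1, -0.4]
width: 0.004
```

```bash
python3 - <<'E'
from h import *
c=snap('wrist','w3'); im=c['color'][:,:,::-1].astype(float); cv2.imwrite('pics/w3b.png',np.clip(im*2,0,255).astype('uint8'))
print(c['obs']['tcp_pos'],c['obs']['tcp_rot'])
E
```

```text
[0.52015319 0.1578851  0.30616232] [1.79996616e+02 2.08620240e-02 9.50344685e+01]
```

View pics/w3b.png

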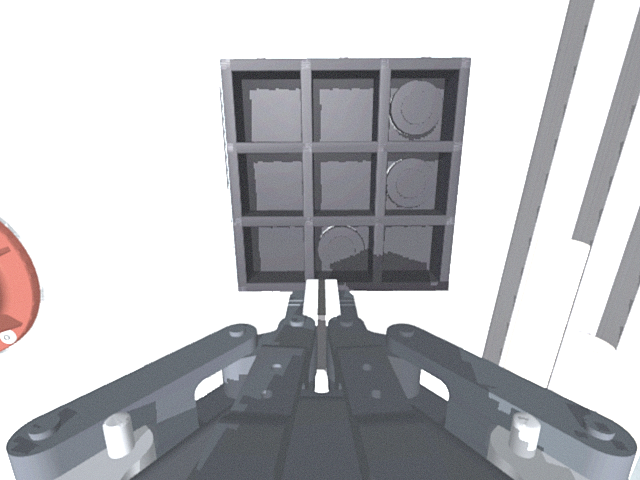

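The brightened wrist view shows the whole block, rim corners at (221,60), (470,58), (449,290), (239,290). Low pots are at (415,107), (410,183) and (342,245), and the left column (the row nearest the robot) is empty.

```bash
python3 - <<'E'
from h import *
c=load('w3')
P=np.array([wray(c,u,v,.082) for u,v in [(221,60),(470,58),(449.5,290.5),(239,291)]]); print(P.round(4).tolist(),P.mean(0))
for i,j in [(0,1),(3,2)]: d=P[j]-P[i]; print(np.degrees(np.arctan2(d[1],d[0])),np.hypot(*d[:2]))
for i,j in [(3,0),(2,1)]: d=P[j]-P[i]; print(np.degrees(np.arctan2(d[1],d[0]))-90,np.hypot(*d[:2]))
# inner wall crossings: rim grid walls centre crossings
X=[wray(c,u,v,.082)for u,v in [(306.5,146.5),(383,146.5),(378.5,220),(308,220)]]; print(np.round(X,4).tolist(),np.mean(X,0))
E
python3 - <<'E'
import cv2
i=cv2.imread('pics/w3b.png')[45:305,205:485]; cv2.imwrite('pics/w3c.png',cv2.resize(i,None,fx=2.3,fy=2.3,interpolation=cv2.INTER_CUBIC)) if 0 else cv2.imwrite('pics/w3c.png',cv2.resize(i,None,fx=2.3,fy=2.3,interpolation=2))
E
```

```text
[[0.4079, 0.3016, 0.082], [0.6538, 0.3251, 0.082], [0.6806, 0.0774, 0.082], [0.4315, 0.0547, 0.082]] [0.54346208 0.18969931 0.082     ]
5.4585848388157405 0.2470371075778031
5.205287899642883 0.2501555753986294
5.458338259110107 0.247926431474836
6.175216859441306 0.24905181259112505
[[0.4988, 0.2266, 0.082], [0.5794, 0.2337, 0.082], [0.5852, 0.1547, 0.082], [0.5065, 0.1477, 0.082]] [0.54250703 0.19069486 0.082     ]
```

View pics/w3c.png

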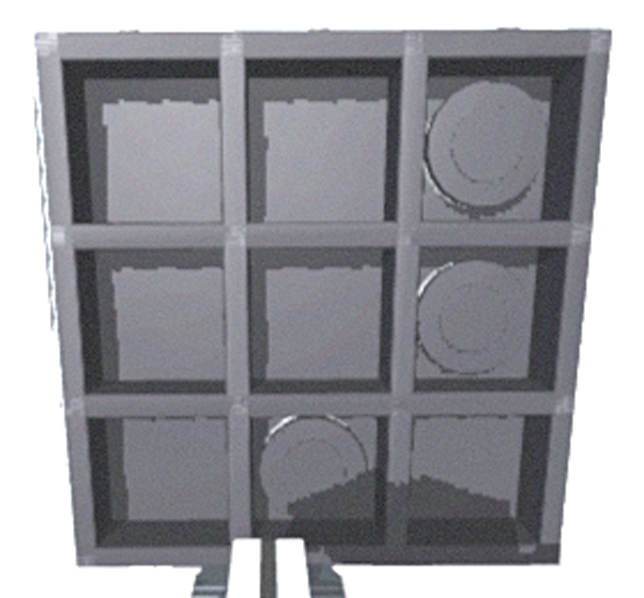

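Block centre is (0.5425, 0.189), yaw 5.4°. Target cells: A (0.470,0.102), B (0.463,0.1815), C (0.4555,0.261). I'll feel them with closed fingers, starting at B.

Call:
drive_tool(targets="-0.02 0.008 -0.03 0; -0.02 0.008 -0.03 0; -0.017 0.0075 -0.03 0; 0 0 -0.04 0; 0 0 -0.04 0; 0 0 -0.03 0; 0 0 -0.02 0; 0 0 -0.01 0; 0 0 -0.01 0; 0 0 -0.005 0; 0 0 0 0")

```text
t: 7.45
tcp_pos: [0.4628, 0.1818, 0.0613]
tcp_rot: [180.0, -0.0, 95.0]
wrist_force: [-0.1, 0.0, 0.4]
width: 0.002
```

Call:
drive_tool(targets="0 0 -0.003 0; 0 0 -0.003 0; 0 0 -0.003 0; 0 0 -0.003 0; 0 0 0 0")

```text
t: 7.95
tcp_pos: [0.4623, 0.1819, 0.049]
tcp_rot: [-180.0, 0.0, 95.0]
wrist_force: [-0.7, 0.3, -0.4]
width: 0.0
```

B is empty. Next A, then C.

Call:
drive_tool(targets="0 0 0.025 0; 0 0 0.03 0; 0.002 -0.02 0.005 0; 0.002 -0.02 0 0; 0.002 -0.02 0 0; 0.002 -0.02 0 0; 0 0 -0.03 0; 0 0 -0.012 0; 0 0 -0.005 0; 0 0 0 0")

```text
t: 8.95
tcp_pos: [0.4702, 0.102, 0.062]
tcp_rot: [-179.9, -0.0, 95.0]
wrist_force: [0.3, 0.6, -0.2]
width: -0.001
```

Call:
drive_tool(targets="0 0 -0.003 0; 0 0 -0.003 0; 0 0 -0.003 0; 0 0 -0.003 0; 0 0 0 0")

```text
t: 9.45
tcp_pos: [0.4703, 0.1019, 0.05]
tcp_rot: [-180.0, 0.0, 95.0]
wrist_force: [-0.7, -0.8, -0.3]
width: 0.002
```

Call:
drive_tool(targets="0 0 0.025 0; 0 0 0.03 0; -0.003 0.032 0.005 0; -0.003 0.032 0 0; -0.003 0.032 0 0; -0.003 0.032 0 0; -0.003 0.031 0 0; 0 0 -0.03 0; 0 0 -0.012 0; 0 0 -0.005 0; 0 0 0 0")

```text
t: 10.55
tcp_pos: [0.4552, 0.2602, 0.0629]
tcp_rot: [-179.9, 0.0, 95.0]
wrist_force: [0.1, -0.2, 0.4]
width: -0.0
```

Call:
drive_tool(targets="0 0 -0.003 0; 0 0 -0.003 0; 0 0 -0.003 0; 0 0 -0.003 0; 0 0 0 0")

```text
t: 11.05
tcp_pos: [0.4553, 0.2608, 0.051]
tcp_rot: [-180.0, 0.0, 95.0]
wrist_force: [-1.2, -0.7, -0.5]
width: -0.003
```

All three are empty (down to z≈0.05, no force). Opening and moving over the pots to look.

Call:
drive_tool(targets="0 0 0.03 0; 0 0 0.04 0; 0 0 0.04 0; 0.001 -0.03 0.03 0; 0.001 -0.035 0.03 0; 0.001 -0.04 0.02 0; 0.001 -0.04 0.01 0; 0.001 -0.04 0 0; 0.001 -0.04 0 0; 0.001 -0.04 0 0; 0.001 -0.04 0 0; 0.001 -0.04 0 0")

```text
t: 12.25
tcp_pos: [0.4643, -0.0857, 0.2516]
tcp_rot: [180.0, 0.0, 95.0]
wrist_force: [1.0, 0.1, 0.8]
width: -0.0
```

Call:
drive_tool(targets="0.002 -0.035 0 0; 0.002 -0.02 0 0; 0.001 -0.01 0 0; 0 0 0 0; 0 0 0 0", gripper=-0.7)

```text
t: 12.75
tcp_pos: [0.4694, -0.1482, 0.2513]
tcp_rot: [-180.0, -0.0, 95.1]
wrist_force: [-0.1, -0.6, -0.1]
width: 0.837
```

```bash
python3 - <<'E'
from h import *
c=snap('wrist','w4'); print(c['obs']['tcp_pos'],c['obs']['width'])
E
```

```text
[ 0.46939726 -0.14822775  0.25125527] 0.8365034986473168
```

View pics/w4.png

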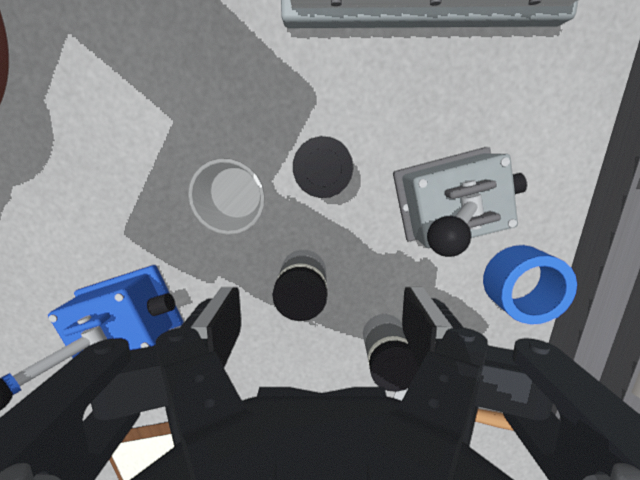

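Caps at (323,167), (300,293) and roughly (390,362); handle ball at (449,236), off.

```bash
python3 - <<'E'
from h import *
c=load('w4'); g=cv2.cvtColor(c['color'],cv2.COLOR_RGB2GRAY)
m=(g<58).astype('uint8'); m=cv2.morphologyEx(m,cv2.MORPH_OPEN,np.ones((5,5)))
n,l,st,ce=cv2.connectedComponentsWithStats(m)
for i in range(1,n):
    if 300<st[i][4]<6000: print(st[i],ce[i])
for u,v in [(323,167),(300,293),(390,362)]: print(wray(c,u,v,.078).round(4))
E
```

```text
[  0  21   8  76 480] [ 2.88541667 58.8625    ]
[299 175  49  22 605] [325.00661157 186.35041322]
[ 427  217   43   39 1302] [448.32565284 235.8202765 ]
[ 273  267   54   53 2288] [299.59003497 293.50699301]
[ 0.4668 -0.0966  0.078 ]
[ 0.4546 -0.2243  0.078 ]
[ 0.5581 -0.2967  0.078 ]
```

Call:
drive_tool(targets="-0.001 0.02 0 0; -0.001 0.02 -0.02 0; 0 0.011 -0.03 0; 0 0 -0.03 0; 0 0 -0.03 0; 0 0 -0.03 0; 0 0 -0.02 0; 0 0 -0.02 0; 0 0 -0.012 0; 0 0 -0.01 0; 0 0 0 0; 0 0 0 0")

```text
t: 14.0
tcp_pos: [0.4678, -0.0977, 0.0497]
tcp_rot: [180.0, 0.0, 95.1]
wrist_force: [0.3, 0.0, 0.4]
width: 0.847
```

Call:
drive_tool(targets="0 0 0 0; 0 0 0 0; 0 0 0 0; 0 0 0 0; 0 0 0 0; 0 0 0 0", gripper=1, grip_force=40)

```text
t: 14.6
tcp_pos: [0.4679, -0.0982, 0.0502]
tcp_rot: [179.9, 0.0, 95.0]
wrist_force: [-2.0, -0.0, 4.7]
width: 0.643
```

Call:
drive_tool(targets="0 0 0.005 0; 0 0 0.015 0; 0 0 0.02 0; 0 0 0.02 0; 0 0 0.03 0; 0 0 0.03 0; 0 0 0.02 0; 0 0 0.01 0; 0 0 0 0")

```text
t: 15.5
tcp_pos: [0.4682, -0.0983, 0.2004]
tcp_rot: [179.9, 0.1, 95.0]
wrist_force: [0.0, -0.6, -4.6]
width: 0.638
```

```bash
python3 - <<'E'
from h import *
c=snap('wrist','w5'); print(c['obs']['tcp_pos'],c['obs']['width'],c['obs']['wrist_force'])
E
```

```text
[ 0.46816359 -0.09829957  0.20038221] 0.6384514742239615 [ 0.02715426 -0.60660117 -4.56745586]
```

View pics/w5.png

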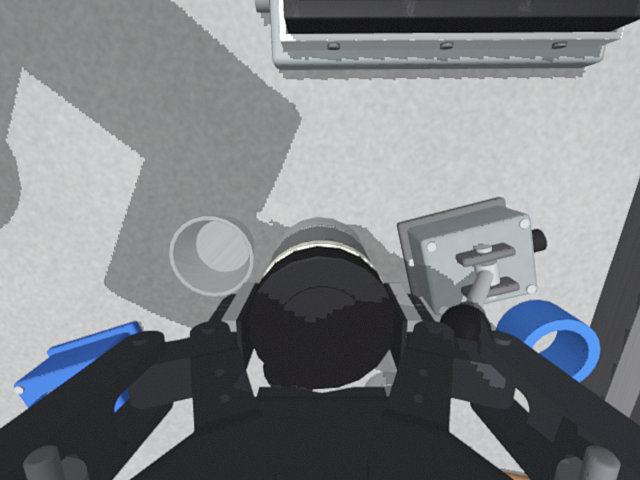

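The pot is held: the cap at (321,318) is centred between the fingers. Checking its offset along the pads.

```bash
python3 - <<'E'
from h import *
c=load('w5')
for z in (.226,.2285,.231): print(wray(c,321,318,z)-c['obs']['tcp_pos'])
for v in (247,390): print(wray(c,321,v,.2285)-c['obs']['tcp_pos'])
for u in (245,397): print(wray(c,u,318,.2285)-c['obs']['tcp_pos'])
E
```

```text
[-1.56357538e-05  4.00637569e-03  2.56177861e-02]
[-0.00013599  0.00534797  0.02811779]
[-0.00025634  0.00668956  0.03061779]
[-0.00258992  0.0331691   0.02811779]
[ 0.00268509 -0.0266357   0.02811779]
[-0.02871288  0.00284528  0.02811779]
[0.02846275 0.00785257 0.02811779]
```

Call:
drive_tool(targets="0 0.01 0 0; -0.001 0.025 0 0; -0.001 0.035 0 0; -0.0015 0.04 0 0; -0.0015 0.04 0 0; -0.0015 0.04 0 0; -0.0015 0.04 0 0; -0.0015 0.04 0 0; -0.0015 0.04 0 0; -0.0015 0.027 0 0; -0.001 0.015 0 0; 0 0.004 0 0")

```text
t: 16.75
tcp_pos: [0.4529, 0.2592, 0.1982]
tcp_rot: [-179.9, 0.0, 95.2]
wrist_force: [-0.5, -0.4, -3.4]
width: 0.643
```

Call:
drive_tool(targets="0 0 0 0; 0 0 -0.02 0; 0 0 -0.02 0; 0 0 -0.015 0; 0 0 0 0; 0 0 0 0")

```text
t: 17.35
tcp_pos: [0.4542, 0.257, 0.1446]
tcp_rot: [-180.0, 0.0, 95.0]
wrist_force: [0.8, -0.5, -3.5]
width: 0.64
```

```bash
python3 - <<'E'
from h import *
c=snap('wrist','w6'); print(c['obs']['tcp_pos'],c['obs']['width'],c['obs']['wrist_force']); snap('scene','s6')
cv2.imwrite('pics/s6z.png',cv2.resize(c['color'][:,:,::-1],None,fx=1.0,fy=1.0))
s=load('s6')['color'][130:290,280:460,::-1].astype(float); cv2.imwrite('pics/s6z.png',np.clip(cv2.resize(s,None,fx=3.6,fy=3.6)*1.8,0,255))
E
```

```text
[0.45422897 0.25696571 0.14456632] 0.639736787874383 [ 0.84962815 -0.54475235 -3.45772881][ WARN:0@2.615] global loadsave.cpp:1063 imwrite_ Unsupported depth image for selected encoder is fallbacked to CV_8U.
```

View pics/w6.png

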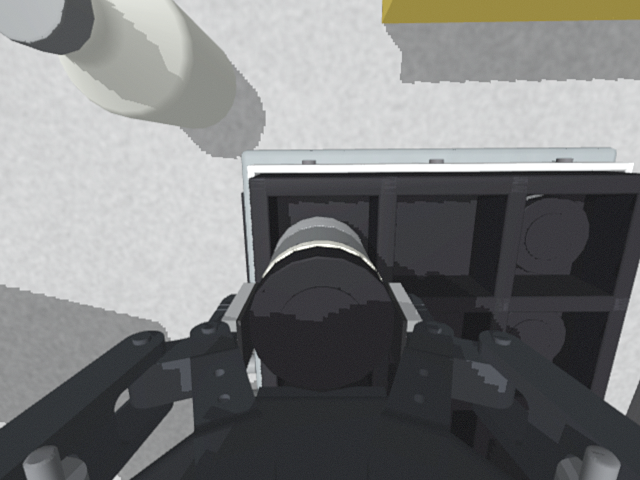

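View pics/s6z.png

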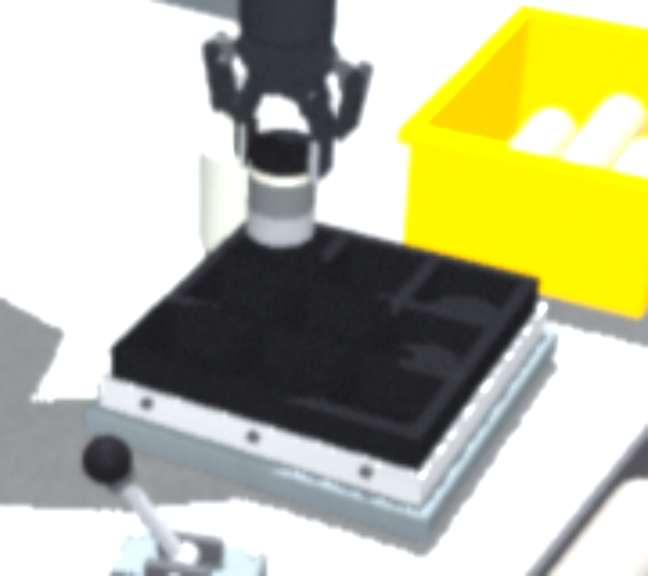

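The pot at (320,300) in the wrist view is over the target cell, hanging straight. Lowering.

Call:
drive_tool(targets="0.001 0.001 -0.01 0; 0 0 -0.01 0; 0 0 -0.008 0; 0 0 -0.008 0; 0 0 0 0; 0 0 0 0")

```text
t: 18.05
tcp_pos: [0.4549, 0.2589, 0.1081]
tcp_rot: [-180.0, 0.0, 95.0]
wrist_force: [0.0, -0.1, -3.9]
width: 0.638
```

Call:
drive_tool(targets="0 0 -0.005 0; 0 0 -0.005 0; 0 0 -0.004 0; 0 0 -0.003 0; 0 0 0 0; 0 0 0 0")

```text
t: 18.65
tcp_pos: [0.455, 0.2589, 0.0913]
tcp_rot: [-180.0, 0.0, 95.0]
wrist_force: [0.6, -0.6, -3.7]
width: 0.646
```

Call:
drive_tool(targets="0 0 -0.001 0; 0 0 0 0; 0 0 0 0")

```text
t: 18.95
tcp_pos: [0.4551, 0.2589, 0.0904]
tcp_rot: [180.0, -0.0, 95.0]
wrist_force: [0.7, -0.6, -3.3]
width: 0.645
```

Call:
drive_tool(targets="0 0 0 0; 0 0 0 0; 0 0 0 0; 0 0 0 0", gripper=-0.6)

```text
t: 19.35
tcp_pos: [0.4552, 0.259, 0.0905]
tcp_rot: [180.0, -0.0, 95.0]
wrist_force: [-0.3, -0.7, -0.5]
width: 0.803
```

Call:
drive_tool(targets="0 0 0.01 0; 0 0 0.02 0; 0 0 0.03 0; 0 0 0.04 0; 0 0 0.04 0; 0 -0.02 0.02 0; 0 -0.03 0 0; 0 -0.03 0 0; 0 -0.03 0 0; 0 0 0 0; 0 0 0 0")

```text
t: 20.45
tcp_pos: [0.4552, 0.1487, 0.251]
tcp_rot: [180.0, -0.0, 95.0]
wrist_force: [-0.6, 0.2, -0.9]
width: 0.796
```

```bash
python3 - <<'E'
from h import *
c=snap('wrist','w7'); print(c['obs']['tcp_pos'],c['obs']['width'],c['obs']['wrist_force'])
E
```

```text
[0.4551997  0.14865353 0.25104336] 0.795942996009342 [-0.64143271  0.19933685 -0.92602479]
```

View pics/w7.png

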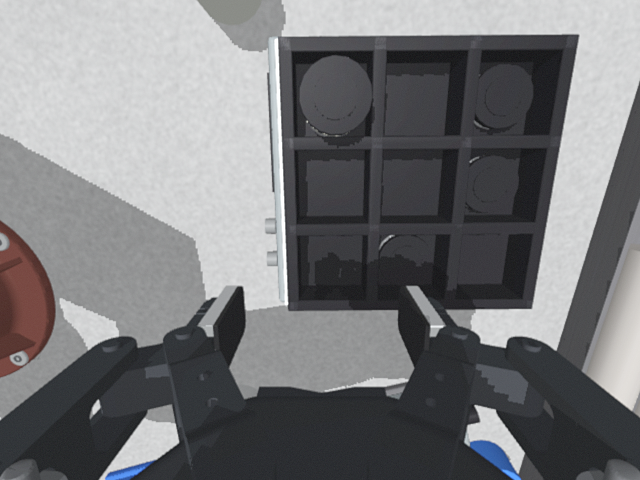

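Pot is upright in cell C, cap at (336,95). Now pot 2.

Call:
drive_tool(targets="0 -0.015 0 0; 0 -0.03 0 0; 0 -0.04 0 0; 0 -0.04 0 0; 0 -0.04 0 0; 0 -0.04 0 0; 0 -0.04 0 0; 0 -0.04 0 0; 0 -0.04 0 0; 0 -0.04 0 0; 0 -0.035 0 0; 0 -0.02 0 0")

```text
t: 21.7
tcp_pos: [0.4557, -0.2728, 0.2502]
tcp_rot: [180.0, 0.0, 95.0]
wrist_force: [-0.2, 0.8, 0.4]
width: 0.798
```

Call:
drive_tool(targets="0 0 0 0; 0 0 0 0; 0 0 0 0", gripper=-0.7)

```text
t: 22.0
tcp_pos: [0.4554, -0.2698, 0.2504]
tcp_rot: [-180.0, -0.0, 95.1]
wrist_force: [-0.4, -0.2, -0.3]
width: 0.851
```

```bash
python3 - <<'E'
from h import *
c=snap('wrist','w8'); print(c['obs']['tcp_pos'],c['obs']['width'],c['obs']['wrist_force'])
E
```

```text
[ 0.45541587 -0.2697815   0.25036335] 0.8506071582164078 [-0.35317119 -0.19562191 -0.34964117]
```

View pics/w8.png

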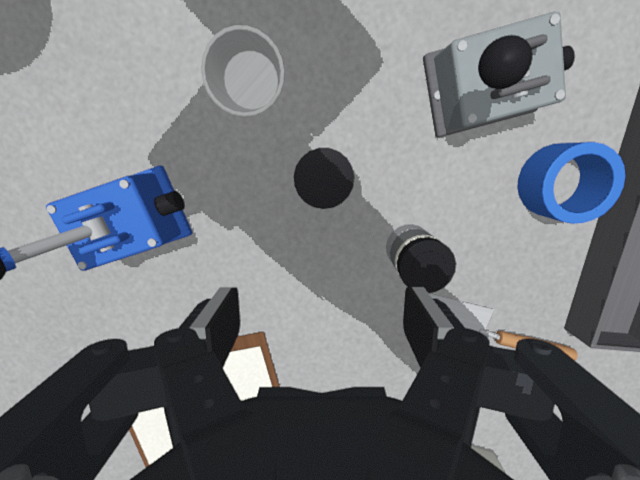

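```bash
python3 - <<'E'
from h import *
c=load('w8')
for u,v,z in [(324,178,.078),(427,264,.078),(183,203,.03),(190,238,.0)]: print(wray(c,u,v,z).round(4))
E
```

```text
[ 0.4546 -0.228   0.078 ]
[ 0.5647 -0.3029  0.078 ]
[ 0.3041 -0.2724  0.03  ]
[ 0.2997 -0.3204  0.    ]
```

Call:
drive_tool(targets="0 0.014 0 0; 0 0.02 -0.02 0; 0 0.01 -0.03 0; 0 0 -0.03 0; 0 0 -0.03 0; 0 0 -0.03 0; 0 0 -0.02 0; 0 0 -0.02 0; 0 0 -0.01 0; 0 0 -0.01 0; 0 0 0 0; 0 0 0 0")

```text
t: 23.25
tcp_pos: [0.4554, -0.227, 0.0509]
tcp_rot: [180.0, 0.0, 95.1]
wrist_force: [0.3, -0.5, -0.4]
width: 0.85
```

Call:
drive_tool(targets="0 0 0 0; 0 0 0 0; 0 0 0 0; 0 0 0 0; 0 0 0 0; 0 0 0 0", gripper=1, grip_force=40)

```text
t: 23.85
tcp_pos: [0.4554, -0.2275, 0.0513]
tcp_rot: [180.0, 0.1, 95.0]
wrist_force: [-1.2, 0.3, 4.7]
width: 0.64
```

Call:
drive_tool(targets="0 0 0.005 0; 0 0 0.015 0; 0 0 0.02 0; 0 0 0.02 0; 0 0 0.03 0; 0 0 0.03 0; 0 0 0.02 0; 0 0 0.01 0; 0 0 0 0; 0 0 0 0")

```text
t: 24.85
tcp_pos: [0.4546, -0.2267, 0.1995]
tcp_rot: [-179.9, -0.0, 95.0]
wrist_force: [-0.6, 0.0, -4.2]
width: 0.642
```

```bash
python3 - <<'E'
from h import *
c=snap('wrist','w9'); print(c['obs']['tcp_pos'],c['obs']['width'],c['obs']['wrist_force'])
E
```

```text
[ 0.45459649 -0.22674973  0.19945448] 0.6419036231377531 [-0.59324317  0.0247945  -4.18260007]
```

View pics/w9.png

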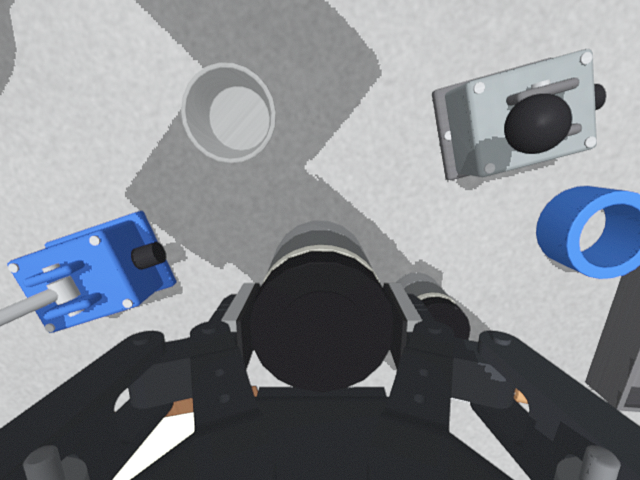

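Pot 2 is held, cap at (321,318), same seating in the jaws. Moving to B and checking how the first pot landed.

Call:
drive_tool(targets="0 0.015 0 0; 0 0.03 0 0; 0.001 0.04 0 0; 0.001 0.04 0 0; 0.001 0.04 0 0; 0.001 0.04 0 0; 0.001 0.04 0 0; 0.001 0.04 0 0; 0.001 0.04 0 0; 0.001 0.04 0 0; 0.0005 0.03 0 0; 0 0.01 0 0")

```text
t: 26.1
tcp_pos: [0.4622, 0.1809, 0.1994]
tcp_rot: [-179.9, -0.0, 95.2]
wrist_force: [-0.1, -0.2, -3.7]
width: 0.639
```

```bash
python3 - <<'E'
from h import *
c=load('w7')
for z in (.118,.122): print(wray(c,336,95,z))
for u,v in[(300,95),(372,95),(336,56),(336,135)]: print(wray(c,u,v,.118))
c=load('w9')
for v in (250,318,390): print(wray(c,321,v,.2275)-c['obs']['tcp_pos'])
E
```

```text
[0.45767189 0.25662618 0.118     ]
[0.45755822 0.25601636 0.122     ]
[0.43023855 0.25423919 0.118     ]
[0.48510758 0.25901339 0.118     ]
[0.45503434 0.28335701 0.118     ]
[0.46053764 0.22758263 0.118     ]
[-0.0024018   0.03197983  0.02804552]
[-4.47169748e-05  5.26266025e-03  2.80455187e-02]
[ 0.0027751  -0.02669956  0.02804552]
```

Call:
drive_tool(targets="0 0 0 0; 0 0 0 0; 0 0 -0.02 0; 0 0 -0.02 0; 0 0 -0.01 0; 0 0 0 0; 0 0 0 0")

```text
t: 26.8
tcp_pos: [0.4638, 0.1774, 0.1508]
tcp_rot: [180.0, 0.0, 95.0]
wrist_force: [0.7, -0.3, -4.1]
width: 0.645
```

```bash
python3 - <<'E'
from h import *
c=snap('wrist','w10'); print(c['obs']['tcp_pos'],c['obs']['width'],c['obs']['wrist_force'])
E
```

```text
[0.46384329 0.1774388  0.15078267] 0.6452293033381893 [ 0.7216389  -0.27630592 -4.10420824]
```

View pics/w10.png

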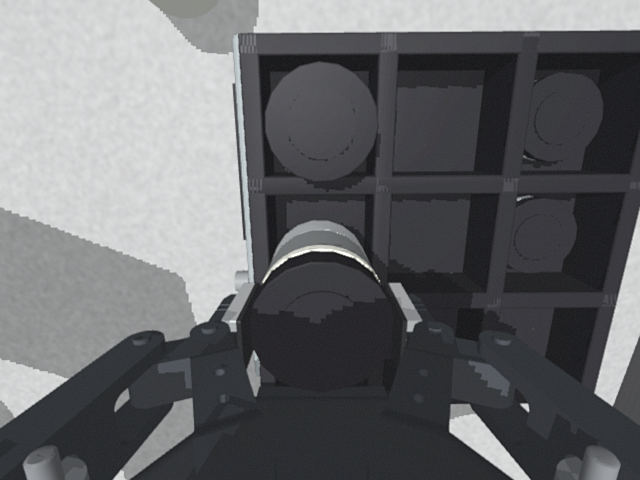

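Call:
drive_tool(targets="0 0.003 -0.01 0; 0 0 -0.01 0; 0 0 -0.01 0; 0 0 -0.008 0; 0 0 -0.005 0; 0 0 0 0; 0 0 0 0")

```text
t: 27.55
tcp_pos: [0.4636, 0.1809, 0.1074]
tcp_rot: [180.0, 0.0, 95.0]
wrist_force: [-0.1, 0.3, -3.0]
width: 0.639
```

Call:
drive_tool(targets="0 0 -0.005 0; 0 0 -0.005 0; 0 0 -0.004 0; 0 0 -0.002 0; 0 0 0 0; 0 0 0 0")

```text
t: 28.15
tcp_pos: [0.4633, 0.1809, 0.0914]
tcp_rot: [-180.0, 0.0, 95.0]
wrist_force: [-2.6, -1.0, 1.3]
width: 0.649
```

Call:
drive_tool(targets="0 0 0 0; 0 0 0 0; 0 0 0 0; 0 0 0 0", gripper=-0.6)

```text
t: 28.55
tcp_pos: [0.4638, 0.181, 0.0914]
tcp_rot: [180.0, -0.0, 95.0]
wrist_force: [-0.1, -0.8, 0.9]
width: 0.801
```

Call:
drive_tool(targets="0 0 0.01 0; 0 0 0.02 0; 0 0 0.03 0; 0 0 0.04 0; 0 0 0.04 0; 0 -0.02 0.02 0; 0 -0.03 0 0; 0 -0.03 0 0; 0 -0.03 0 0; 0 0 0 0; 0 0 0 0")

```text
t: 29.65
tcp_pos: [0.4636, 0.0706, 0.252]
tcp_rot: [180.0, -0.0, 95.0]
wrist_force: [0.1, 0.9, 0.4]
width: 0.799
```

```bash
python3 - <<'E'
from h import *
c=snap('wrist','w11'); print(c['obs']['tcp_pos'],c['obs']['width'],c['obs']['wrist_force'])
E
```

```text
[0.46363783 0.07061965 0.25197032] 0.7985848727104664 [0.05046724 0.88829514 0.38328536]
```

View pics/w11.png

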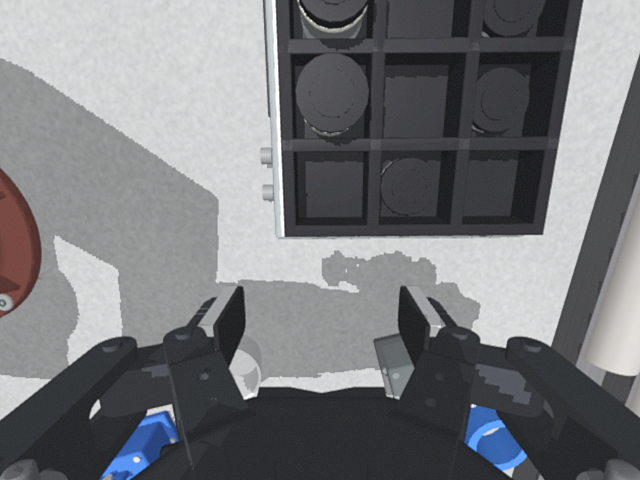

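Pot 2 is upright in B, cap at (332,93). On to pot 3.

Call:
drive_tool(targets="0.004 -0.016 0 0; 0.008 -0.035 0 0; 0.01 -0.042 0 0; 0.01 -0.042 0 0; 0.01 -0.042 0 0; 0.01 -0.042 0 0; 0.01 -0.042 0 0; 0.01 -0.042 0 0; 0.01 -0.042 0 0; 0.01 -0.04 0 0; 0.006 -0.025 0 0; 0 -0.01 0 0")

```text
t: 30.9
tcp_pos: [0.5624, -0.3502, 0.2504]
tcp_rot: [-180.0, -0.0, 95.0]
wrist_force: [-0.6, 0.1, -0.3]
width: 0.801
```

Call:
drive_tool(targets="0 0 0 0; 0 0 0 0; 0 0 0 0", gripper=-0.7)

```text
t: 31.2
tcp_pos: [0.5617, -0.3474, 0.2517]
tcp_rot: [180.0, -0.0, 95.1]
wrist_force: [-0.5, -0.5, -0.3]
width: 0.854
```

```bash
python3 - <<'E'
from h import *
c=snap('wrist','w12'); print(c['obs']['tcp_pos'],c['obs']['width'],c['obs']['wrist_force'])
E
```

```text
[ 0.56173193 -0.34735281  0.25173807] 0.8542337147122628 [-0.52648263 -0.50069993 -0.2792237 ]
```

View pics/w12.png

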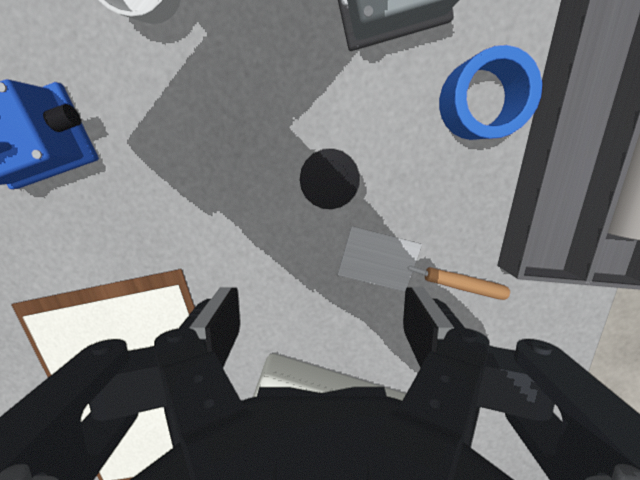

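Pot 3's cap is at (330,179). The spatula at (380,258) lies clear behind it.

```bash
python3 - <<'E'
from h import *
c=load('w12'); print(wray(c,330,179,.078)-c['obs']['tcp_pos'])
E
```

```text
[ 0.00492372  0.04125754 -0.17373807]
```

Call:
drive_tool(targets="0.002 0.014 0 0; 0.003 0.018 -0.02 0; 0 0.01 -0.03 0; 0 0 -0.03 0; 0 0 -0.03 0; 0 0 -0.03 0; 0 0 -0.02 0; 0 0 -0.02 0; 0 0 -0.011 0; 0 0 -0.01 0; 0 0 0 0; 0 0 0 0")

```text
t: 32.45
tcp_pos: [0.5669, -0.3071, 0.051]
tcp_rot: [180.0, 0.0, 95.0]
wrist_force: [0.2, -0.4, -0.6]
width: 0.852
```

Call:
drive_tool(targets="0 0 0 0; 0 0 0 0; 0 0 0 0; 0 0 0 0; 0 0 0 0; 0 0 0 0", gripper=1, grip_force=40)

```text
t: 33.05
tcp_pos: [0.567, -0.3075, 0.0516]
tcp_rot: [179.9, 0.1, 95.0]
wrist_force: [-2.1, 0.3, 6.0]
width: 0.643
```

Call:
drive_tool(targets="0 0 0.005 0; 0 0 0.015 0; 0 0 0.02 0; 0 0 0.02 0; 0 0 0.03 0; 0 0 0.03 0; 0 0 0.03 0; 0 0 0.03 0; 0 0 0.02 0; 0 0 0 0; 0 0 0 0")

```text
t: 34.15
tcp_pos: [0.5664, -0.3069, 0.2496]
tcp_rot: [-180.0, -0.0, 95.0]
wrist_force: [0.2, 0.7, -4.9]
width: 0.64
```

```bash
python3 - <<'E'
from h import *
c=snap('wrist','w13'); print(c['obs']['tcp_pos'],c['obs']['width'],c['obs']['wrist_force'])
E
```

```text
[ 0.56636596 -0.30693321  0.24956595] 0.6398765359804323 [ 0.19636057  0.7438839  -4.94285568]
```

View pics/w13.png

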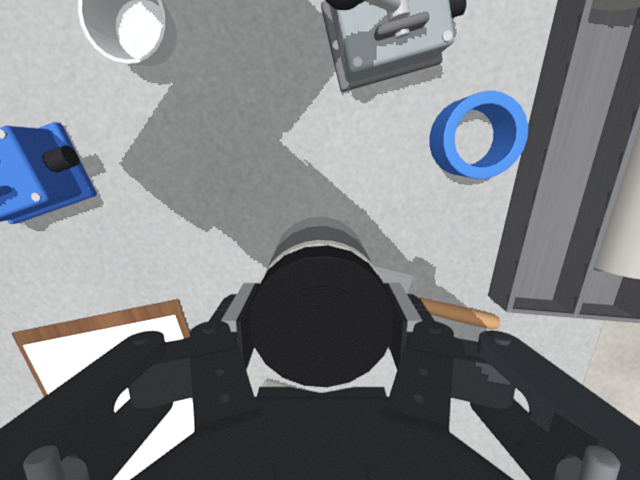

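Pot 3 held. To cell A, staying clear of the handle.

Call:
drive_tool(targets="-0.012 0.01 0 0; -0.02 0.025 0 0; -0.024 0.035 0 0; -0.02 0.038 0 0; -0.015 0.04 0 0; -0.005 0.042 0 0; 0 0.042 0 0; 0 0.042 0 0; 0 0.042 0 0; 0 0.042 0 0; 0 0.035 0 0; 0 0.013 0 0")

```text
t: 35.4
tcp_pos: [0.4692, 0.1017, 0.2489]
tcp_rot: [-179.9, -0.1, 95.2]
wrist_force: [0.0, -0.2, -4.4]
width: 0.641
```

Call:
drive_tool(targets="0 0 0 0; 0 0 0 0; 0 0 -0.03 0; 0 0 -0.03 0; 0 0 -0.025 0; 0 0 -0.015 0; 0 0 0 0; 0 0 0 0")

```text
t: 36.2
tcp_pos: [0.4706, 0.098, 0.1505]
tcp_rot: [-180.0, 0.0, 95.0]
wrist_force: [0.6, 0.1, -4.0]
width: 0.639
```

```bash
python3 - <<'E'
from h import *
c=snap('wrist','w14'); print(c['obs']['tcp_pos'],c['obs']['width'],c['obs']['wrist_force'])
E
```

```text
[0.47064262 0.09799898 0.15050245] 0.6390722830358674 [ 0.63836761  0.09641629 -4.04097468]
```

View pics/w14.png

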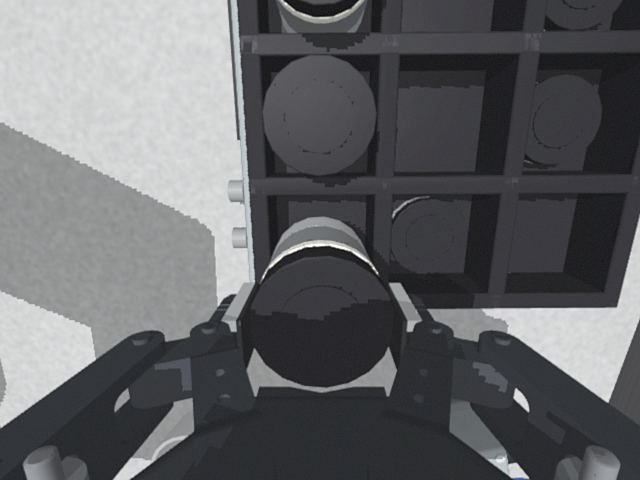

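Call:
drive_tool(targets="0 0.002 -0.01 0; 0 0 -0.01 0; 0 0 -0.01 0; 0 0 -0.008 0; 0 0 -0.005 0; 0 0 0 0; 0 0 0 0")

```text
t: 36.95
tcp_pos: [0.4706, 0.101, 0.1073]
tcp_rot: [-180.0, 0.0, 95.0]
wrist_force: [0.5, 0.5, -4.1]
width: 0.641
```

Call:
drive_tool(targets="0 0 -0.005 0; 0 0 -0.005 0; 0 0 -0.004 0; 0 0 -0.002 0; 0 0 0 0; 0 0 0 0")

```text
t: 37.55
tcp_pos: [0.4703, 0.1009, 0.0916]
tcp_rot: [-180.0, 0.0, 95.0]
wrist_force: [-3.7, -0.4, 4.9]
width: 0.643
```

Seated on the floor. Releasing.

Call:
drive_tool(targets="0 0 0 0; 0 0 0 0; 0 0 0 0; 0 0 0 0", gripper=-0.6)

```text
t: 37.95
tcp_pos: [0.4708, 0.1009, 0.0913]
tcp_rot: [180.0, 0.0, 95.0]
wrist_force: [1.0, -0.6, 0.1]
width: 0.802
```

Call:
drive_tool(targets="0 0 0.01 0; 0 0 0.02 0; 0 0 0.03 0; 0 0 0.04 0; 0 0 0.04 0; 0.01 0 0.03 0; 0.02 0.01 0.03 0; 0.02 0.02 0.02 0; 0.01 0.02 0 0; 0 0 0 0; 0 0 0 0")

```text
t: 39.05
tcp_pos: [0.5302, 0.151, 0.3114]
tcp_rot: [-180.0, 0.0, 95.1]
wrist_force: [-0.5, 0.2, -0.2]
width: 0.802
```

```bash
python3 - <<'E'
from h import *
c=snap('wrist','w15'); print(c['obs']['tcp_pos'],c['obs']['width'],c['obs']['wrist_force'])
s=snap('scene','s15')
im=s['color'][:,:,::-1][170:370,220:450]; cv2.imwrite('pics/s15z.png',np.clip(cv2.resize(im,None,fx=3,fy=3).astype(float)*1.8,0,255).astype('uint8'))
E
```

```text
[0.53015311 0.15098668 0.31137865] 0.8024527821673793 [-0.47041391  0.24425716 -0.18878958]
```

View pics/w15.png

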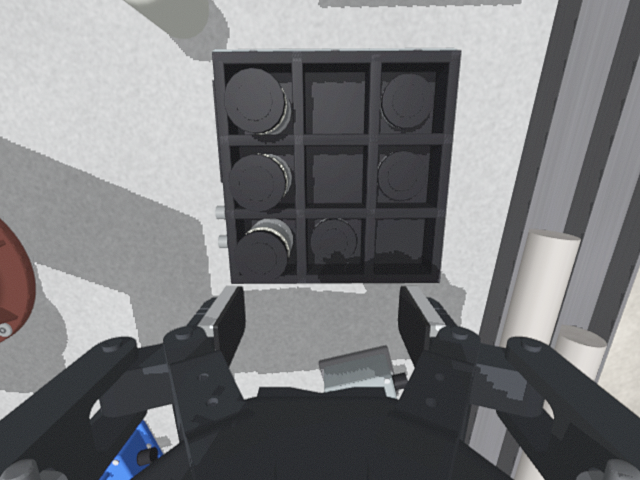

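View pics/s15z.png

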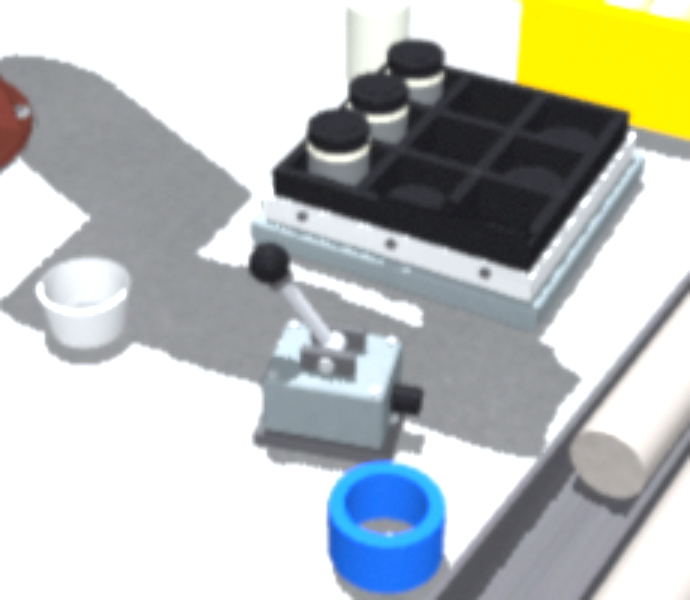

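All three pots stand upright with equal protrusion. Handle ball is at (268,263) in the zoom, off. Now throwing it back on from the robot side.

Call:
drive_tool(targets="-0.002 -0.015 0 0; -0.002 -0.03 0 0.03; -0.002 -0.035 0 0.03; -0.002 -0.04 0 0.03; -0.002 -0.04 0 0.03; -0.002 -0.04 0 0.03; -0.002 -0.04 0 0.03; -0.002 -0.035 0 0; -0.002 -0.02 -0.02 0; 0 -0.004 -0.03 0; 0 0 0 0; 0 0 0 0", gripper=1)

```text
t: 40.35
tcp_pos: [0.5116, -0.1483, 0.2618]
tcp_rot: [-180.0, -0.0, 105.3]
wrist_force: [-0.3, -0.4, 0.2]
width: -0.001
```

Call:
drive_tool(targets="0 0 -0.02 0; 0 0 -0.03 0; 0 0 -0.03 0; 0 0 -0.03 0; 0 0 -0.01 0; 0 0 -0.006 0; 0 0 0 0; 0 0 0 0")

```text
t: 41.15
tcp_pos: [0.5135, -0.1484, 0.1368]
tcp_rot: [179.9, 0.1, 105.4]
wrist_force: [1.1, 0.8, 0.0]
width: -0.001
```

```bash
python3 - <<'E'
from h import *
c=snap('wrist','w16'); print(c['obs']['tcp_pos'],c['obs']['width'],c['obs']['wrist_force'])
E
```

```text
[ 0.5134994  -0.1483929   0.13679551] -0.0013901143744754893 [1.13469691 0.79726073 0.04473547]
```

View pics/w16.png

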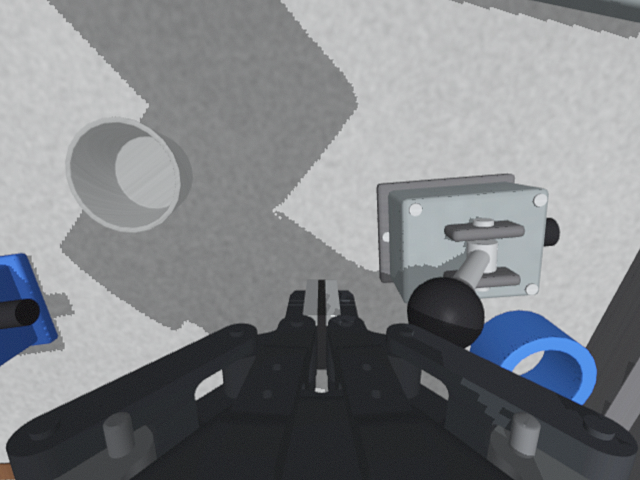

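The ball at (445,313) is directly ahead of the closed fingers. Pushing.

Call:
drive_tool(targets="0.01 0.003 0 0; 0.01 0.003 0 0; 0.01 0.003 0 0; 0.01 0.003 0 0; 0.01 0.003 0 0; 0.01 0.003 0 0; 0.01 0.003 0 0; 0.006 0.002 0 0; 0.005 0.001 0 0; 0.004 0.001 0 0; 0 0 0 0; 0 0 0 0")

```text
t: 42.4
tcp_pos: [0.5974, -0.1231, 0.1353]
tcp_rot: [-180.0, -0.0, 105.4]
wrist_force: [-0.2, 0.5, -0.6]
width: -0.002
```

Call:
drive_tool(targets="-0.01 -0.003 0.005 0; -0.01 -0.003 0.02 0; -0.01 -0.003 0.03 0; 0 0 0.03 0; 0 0 0.03 0; 0 0 0.03 0; -0.02 0 0.02 0; -0.03 0 0 0; -0.03 0 0 0; -0.03 -0.01 0 0; -0.03 -0.01 0 0; 0 0 0 0")

```text
t: 43.6
tcp_pos: [0.424, -0.1524, 0.301]
tcp_rot: [-180.0, 0.0, 105.2]
wrist_force: [0.2, 0.8, 0.6]
width: 0.001
```

```bash
python3 - <<'E'
from h import *
s=snap('scene','s17'); w=snap('wrist','w17'); print(w['obs']['tcp_pos'],w['obs']['t'],w['obs']['wrist_force'])
E
```

```text
[ 0.42581249 -0.1524363   0.30103105] 43.65 [0.04213127 1.134677   0.2695884 ]
```

View pics/s17.png

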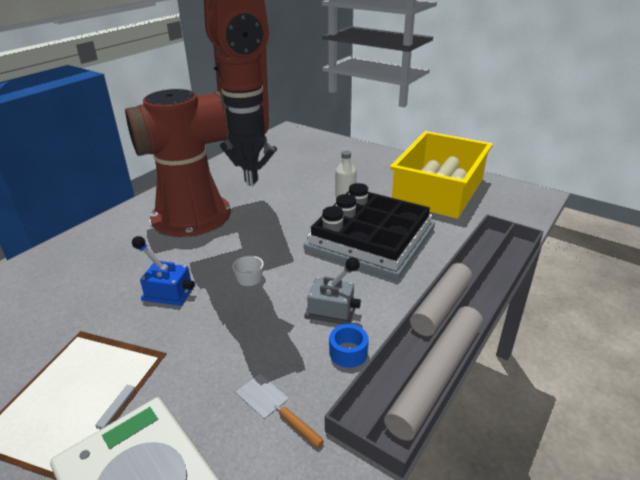

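View pics/w17.png

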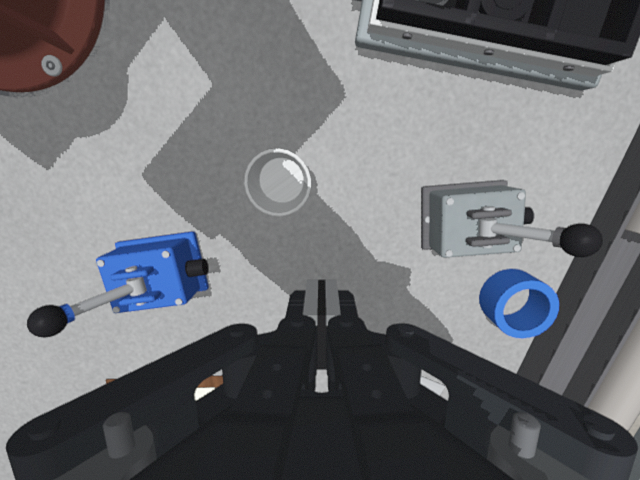

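The handle is on: ball at (352,264), same as at the start. Three pots stand in the near cells and no tall pots remain on the bench. Tin, tape, spatula and bottle look unmoved. Handing in.

```bash
python3 -c "
from h import *
print(env.sign_off())"
```

```text
the job is handed in; nothing more can be done
None
```

The job is done and handed in at about 44 s; `sign_off` reports no verdict. I threw the isolator off and placed all three tall pots in the three cells nearest the robot. Then I threw it back on with the hand well clear of the block.

- **Feeling the cells:** I probed only the three cells I used, with closed fingers down to about 10 mm above the floor, and felt no resistance. The occupied cells I identified from the pictures alone: three low pots, seen the same way in the top, scene and wrist views.
- **Seating:** The second and third pots showed floor contact at the expected height. The first was let go with its weight still mostly on the gripper, at most about 1 mm above the floor. The later pictures show all three upright and sticking out equally.
- **Last checks:** The handle ball is back at its starting pixel, so the isolator is on. No tall pots are left on the bench, the other things look unmoved, and the arm is touching nothing.
- **Disagreement:** The first camera positions of the pots differed by up to about 8 mm between views, so I took the grasp positions from close wrist pictures.

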